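Move an ingredient tin from the carrier to the sloping rack

ROBOT

A 6-joint arm with a two-finger parallel gripper is mounted at the origin on the work surface. World frame = base frame: x ahead of the robot, y to its left, z up, the work surface at z = 0. Lengths are in m, angles in degrees, forces in N, time in s.
With the tool pointing down it reaches from about 0.25 to 0.725 m from the base axis. Payload 9.7 kg.
Tool frame: the origin (TCP) lies midway between the tips of the shut fingers; the grasp point (between the pads) lies 19 mm behind it; z points along the fingers, y is the line along which they close (so a half turn about z gives the same grasp; the last joint's range is limited). The gripper opens to 85 mm and grips with 20 to 120 N. Pads are 22 mm wide; open, the fingers measure 114 mm over their backs; the gripper's body (76 mm by 85 mm) begins 54 mm behind the grasp point. The pads swing forward as they close: fully open they stand 13 mm farther back than shut.
Start: joints at [75.86, 4.979, 10.078, 95.1, 0, 90], TCP at [0.134, 0.533, 0.193] pointing down, gripper open.
Joint ranges: [-179.16, 179.16], [-48.56, 103.87], [-65.8, 70.77], [-126.05, 130.52], [-82.76, 87.17], [-180, 180]. Speed limits (degrees/s): [127.2, 127.2, 147.25, 180, 180, 180].

INTERFACE

Orientations are given as [roll, pitch, yaw] about the fixed x, y, z axes, in that order (R = Rz(yaw) Ry(pitch) Rx(roll)).
In Python, from workcell import readout, imaging, bot, spotter gives the robot as it stands.
- The arm moves only by the shell command python3 -m jog 'ROWS' [FORCE]. ROWS is JSON, a list of rows, each an object with "rotation": the turn, a rotation vector about the world's x, y, z in degrees, a list of three; "translation": the shift along the world's x, y, z in mm, a list of three; "grip": the finger opening in mm, from 0 to 85.4. In form: [{"rotation": [wx, wy, wz], "translation": [dx, dy, dz], "grip": grip}, ...]. A call has 1 to 20 rows; each row is the pose to reach, as a shift and turn from the pose commanded when the call began; what a row does not reach only later rows make up. A row lasts 1/10 s, in which the tool goes at most 50 mm and 8.59 degrees, less where a joint would pass 70% of its speed; a pose out of reach is approached as far as the arm can. A call with a gripper value outside its range is refused whole. The fingers move at their own pace and stop on an object; FORCE is the grip in N (left out, the last holds). Time passes only in rows, so rows that repeat a pose let the fingers close. It gives the time, the measured TCP pose, the force, the opening and the grip force at its end, in the units of the state.
- readout.get_obs(): the state, without advancing time (a new reading comes with each control period).
- imaging.camera(name): name is "scene" or "side" or "wrist"; returns (picture, depth): 480x640x3 uint8, red, green, blue; 480x640 float32, m along the optical axis (not along the pixel's ray), 0 where there is no reading.
- imaging.camera_info(name): a dict with "vertical_fov" (degrees; the focal length in pixels is half the picture's height over the tangent of half this angle, whatever the lens; pixels are square), "cx", "cy" (the principal point, pixels), "extrinsics" (4x4, takes a point from camera to world coordinates); the wrist camera has in their place "tool_from_camera" (4x4, takes a point from camera to tool coordinates, whose origin is the TCP and whose axes are the flange's). Camera axes: x right, y down, z forward; pixel columns grow to the right and rows downward; lengths in m; the calibration is good to about 2 mm. A picture is of the moment at which its call begins: read the wrist's pose just before it. camera_info takes no time and is no camera call.
- bot.job_done(): hands the job in; it is judged then, once.
Trained networks look in the newest picture that a camera, given by its name, has taken for a name from the list of things; names that differ only in an ending like _2 or _b are one class to them, and where a whole thing is asked for, a point or a joint stands for the part that bears it (a point fixed in the world has none). Each returns a list of dicts, best first, with "confidence" (0 to 1); they miss things now and then, are a little off and sometimes report something else, mostly with a low value. They report only what shows in the picture. A call takes as long as a camera call. They do not tell look-alikes from the thing itself.
- spotter.spot_in(camera, target): "box" ([centre column, centre row, width, height] in pixels, round what is visible of it).
- spotter.mark_of(camera, target): "uv" ([column, row] in pixels: a listed point, or the origin of a listed thing).
The state is a dict: "time": time; "q": joint angles; "qd": joint speeds; "joint_efforts": joint torques, N m; "ee_pos": TCP position; "tcp_rot": TCP orientation; "wrist_force": force on the tool from outside, world axes, zero at the start; "torque": the same for the moment, N m; "opening": finger opening in m; "grasp_force": force on a finger pad.
Only numpy, scipy, OpenCV 4.12 (cv2) and the standard library are available. Lean on these libraries where they do the work, as an engineer would, in place of code of your own. Each camera call takes 0.05 s, during which the arm holds its last target. There are 200 camera calls.

TASK

Move the flat-sided ingredient tin from the two-lane carrier to the narrow tilted rack. The carrier leaves only its two narrow sides free to grip and the rack only its two broad faces, so on the way stand the tin upright on the open bench, let go, and take it again across the broad faces. Lower it between the rack's cheeks right down onto the sloping ledge before letting go, so that it stays there lid up, flat on the ledge and back against the low back rest, and leave the brown glass jar, the bowl and the brush where they are.

Things in the scene. Friction and masses are not known exactly. Their poses are not given: they have to be found in the camera images.
- tin: Cream flat-sided tin with a bare metal lid: a plain box 64 mm (its x) by 44 mm (its y) by 110 mm tall (its z, lid up), 0.25 to 0.5 kg. Origin: centre of its underside. Broad faces: the 64 mm wide ones (facing its y); narrow sides: the 44 mm wide ones (facing its x). It starts upright in either lane of the carrier, its x along the lane; either way round is the same.
- carrier: Fixed sheet-metal carrier, two lanes open on top and at both ends. Origin: centre of its underside; lanes run along its x, their centres at y = +29.5 and -29.5 mm. Floor 12 mm thick; three upright walls 3 mm thick, 84 mm long (x), up to 118 mm high. Each lane is 56 mm wide: 6 mm free beside the tin's broad faces, no room for fingers; free at its narrow sides.
- rack: Fixed stand of the tilted rack, base plate 130 by 100 by 8 mm, origin at its underside, x to its back. On it, in the axes of bay: two upright side cheeks, inner faces at y = +40 and -40 mm, 104 mm high above the ledge, x -20 to +25 mm. The tin goes between them, narrow sides to the cheeks (tin y along bay x), 8 mm free each side, so it is held across its broad faces.
- bay: Tilted bay of the rack, fixed on it. Origin: on the sloping ledge's top, where the centre of the tin's underside belongs, 68 mm above the bench. z: square to the ledge, leaning 0.28 rad (16 deg) from vertical to the back; x: to the back, sloping down; y: left. Ledge 40 mm deep, x -18 to +22 mm (the tin overhangs 4 mm in front). Back rest: face at x = +22 mm, 40 mm high above the ledge.
- jar: Bystander: round brown glass jar, 44 mm across, 95 mm tall, upright in the carrier's other lane. Origin: centre of its underside.
- bowl: Bystander: metal bowl, 120 mm across, 50 mm high, on the bench farther out, beyond the carrier and rack. Origin: centre of its underside. The bench between the carrier and the rack is clear.
- brush: Bystander: wooden pastry brush, 180 mm long, lying on the bench along its x, near the robot's left side. Farther left and right, over 0.45 m from the middle line, stand only low fixed things (baking sheet, scale, tub).
Things that resemble listed ones, but are neither listed nor needed, are in the scene too. What is shaped like the rack but purple or yellow is not meant.

How it is judged (in metres and radians):
On the way, in this order (a step that is already met when the one before it is completed fails the run):
1. the tin stands upright on the open bench, let go (height (world z) of tin below 0.006 m and angle between tin's own z axis and vertical below 0.1 rad and linear speed of tin below 0.02 m/s and angular speed of tin below 0.15 rad/s and contact force between tin and the fingers below 0.1 N), for 0.2 s.
2. the tin, still held, is lowered between the cheeks to within 12 mm of the ledge (x of tin in the frame of bay between -0.025 and 0.02 m and y of tin in the frame of bay between -0.02 and 0.02 m and z of tin in the frame of bay between -0.012 and 0.012 m and contact force between tin and the fingers above 0.5 N), for 0.1 s.
At the end, for the whole second after the job is handed in: The tin rests released and still in the bay, lid up: its underside's centre within 11 mm in front of and 13 mm beside the bay's origin (at most 6 mm behind it), within 6 mm of the ledge, its upright axis within 0.12 rad of the bay's, its broad faces within 0.25 rad of square to the bay's x (x of tin in the frame of bay between -0.011 and 0.006 m and y of tin in the frame of bay between -0.013 and 0.013 m and z of tin in the frame of bay between -0.004 and 0.006 m and angle between the z axis of tin and the z axis of bay, either way round below 0.12 rad and angle between the y axis of tin and the x axis of bay, either way round below 0.25 rad and angle between tin's own z axis and vertical below 0.6 rad and linear speed of tin below 0.02 m/s and angular speed of tin below 0.15 rad/s and contact force between tin and the fingers below 0.1 N); the robot touches nothing.
It fails at once if the jar is moved by more than 25 mm or tipped (distance of jar from where it was at the start of the episode above 0.025 m or angle between jar's own z axis and vertical above 0.4 rad).
It fails at once if the bowl is moved by more than 30 mm or tipped (distance of bowl from where it was at the start of the episode above 0.03 m or angle between bowl's own z axis and vertical above 0.4 rad).
It fails at once if the brush is moved by more than 30 mm (distance of brush from where it was at the start of the episode above 0.03 m).
It also fails if it takes over 58 s, if anything falls off the work surface, if the arm or the gripper's body presses on something with over 40 N, if the wrist force passes 120 N, or if a joint passes its speed limit or range.

## Working session

There is one attempt and no reset: what is moved stays moved. The work goes in short steps, Python scripts to look and compute and a shell command to move; the robot and the scene stay as the last step left them, time stands still between calls to the robot, and variables do not carry over. Pictures are saved under pics/ and viewed, at most 10 in all, crops included, and the job is handed in when it is done.

```bash
mkdir -p pics; cat > h.py <<'E'
import numpy as np, cv2
from scipy.spatial.transform import Rotation as R
from workcell import readout, imaging, bot, spotter
def K(name):
    i=imaging.camera_info(name); f=240/np.tan(np.radians(i["vertical_fov"])/2)
    return f,i["cx"],i["cy"],i
def pose(name,obs=None):
    i=imaging.camera_info(name)
    if "extrinsics" in i: return np.array(i["extrinsics"])
    o=obs or readout.get_obs(); T=np.eye(4); T[:3,:3]=R.from_euler('xyz',o["tcp_rot"],degrees=True).as_matrix(); T[:3,3]=o["ee_pos"]
    return T@np.array(i["tool_from_camera"])
def cloud(name,d,T=None):
    f,cx,cy,i=K(name); T=pose(name) if T is None else T
    v,u=np.mgrid[:480,:640]; P=np.stack([(u-cx)/f*d,(v-cy)/f*d,d],-1)
    W=P@T[:3,:3].T+T[:3,3]; W[d<=0]=np.nan
    return W
E
python3 - <<'E'
from h import *
o=readout.get_obs();print(o)
for n in ["scene","side"]:
    T=pose(n);p,d=imaging.camera(n);cv2.imwrite(f"pics/{n}0.png",p[:,:,::-1]);W=cloud(n,d,T);np.savez(f"{n}0.npz",p=p,W=W)
    print(n,K(n)[:3],T.round(3).tolist())
    for t in ["tin","carrier","rack","bay","jar","bowl","brush"]:
        b=spotter.spot_in(n,t);m=spotter.mark_of(n,t)
        for x in b[:3]: print(t,'box',np.round(x["box"]),round(x["confidence"],2))
        for x in m[:3]:
            u,v=np.round(x["uv"]).astype(int);print(t,'uv',u,v,round(x["confidence"],2),W[min(v,479),min(u,639)].round(3))
E
```

```text
{'time': 0.0, 'q': array([ 7.58626501e+01,  5.01207822e+00,  1.00322338e+01,  9.50999793e+01,
       -4.15141556e-05,  8.99989249e+01]), 'qd': array([ 0.08005705, -0.0767713 , -0.00216677, -0.00884535,  0.03530114,
       -0.07689751]), 'joint_efforts': array([-1.96406807e-03, -5.20378697e+01,  4.64809012e+01,  1.60213339e-02,
        1.70552255e-05,  9.15157017e-06]), 'ee_pos': array([0.13426325, 0.53305251, 0.19195384]), 'tcp_rot': array([-1.79920176e+02,  4.00163439e-05,  1.65863725e+02]), 'wrist_force': array([0.64090055, 0.02463043, 0.01537604]), 'torque': array([-0.04156673, -0.02332555,  0.01891237]), 'grasp_force': 0.0, 'opening': 0.08528626213786118}
scene (np.float64(501.4592209351215), 316.31640841686755, 241.2555616770561) [[-0.243, 0.766, -0.595, 1.14], [0.97, 0.193, -0.147, 0.199], [0.002, -0.613, -0.79, 0.93], [0.0, 0.0, 0.0, 1.0]]
tin box [207. 220.  38.  55.] 0.78
tin uv 212 235 0.85 [ 0.534 -0.185  0.074]
tin uv 451 205 0.58 [0.264 0.321 0.018]
carrier box [219. 231.  73.  76.] 0.73
carrier box [262. 348.  61.  51.] 0.64
carrier uv 221 244 0.57 [ 0.513 -0.181  0.017
[... 989 characters left out ...]
1 [ 0.459 -0.233  0.09 ]
rack box [282. 153.  42.  74.] 0.81
rack box [248. 217.  58.  82.] 0.79
rack box [310. 197.  58.  81.] 0.68
rack uv 282 177 0.89 [0.538 0.329 0.03 ]
rack uv 309 217 0.8 [0.531 0.145 0.031]
rack uv 243 240 0.66 [0.349 0.141 0.035]
bay box [313. 180.  37.  58.] 0.7
bay box [247. 203.  33.  58.] 0.68
bay box [289. 145.  28.  54.] 0.57
bay uv 287 155 0.9 [0.555 0.322 0.104]
bay uv 303 196 0.74 [0.535 0.185 0.07 ]
bay uv 243 219 0.74 [0.355 0.134 0.109]
jar box [366. 281.  18.  15.] 0.59
jar box [368. 304.  58.  86.] 0.31
bowl box [415. 225.  50.  42.] 0.65
bowl uv 410 233 0.63 [ 0.746 -0.004  0.004]
brush box [179. 219.  59.  41.] 0.87
brush uv 177 219 0.97 [nan nan nan]
```

View pics/scene0.png

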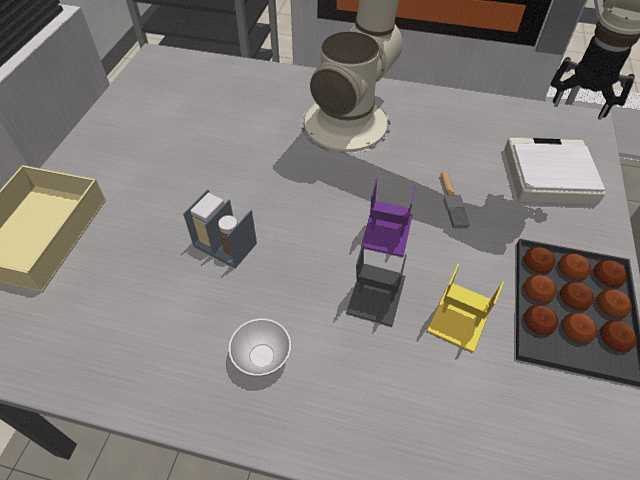

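View pics/side0.png

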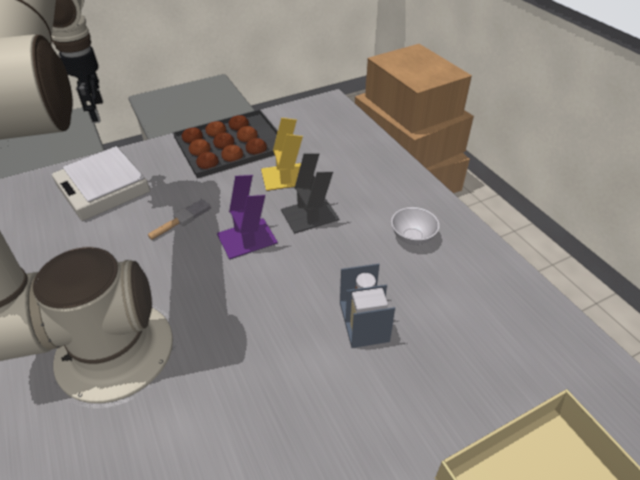

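The scene view shows the tin (lid at 208,206) and jar (228,224) in the carrier, the dark rack at (376,290) between purple and yellow decoys, and the bowl at (261,348). The side view agrees: dark rack at (310,200), carrier at (368,305).

```bash
python3 - <<'E'
from h import *
for n in ["scene","side"]:
    z=np.load(n+"0.npz");W=z["W"];p=z["p"].astype(int)
    X,Y,Z=W[...,0],W[...,1],W[...,2]
    def fit(m,l):
        m=m.astype(np.uint8);m=cv2.morphologyEx(m,cv2.MORPH_OPEN,np.ones((2,2),np.uint8))>0
        if m.sum()<8: print(n,l,m.sum());return
        r=cv2.minAreaRect((W[m][:,:2]*1000).astype(np.float32));print(n,l,m.sum(),np.round(r[0],1),np.round(r[1],1),round(r[2],1),'z',np.nanmedian(Z[m]).round(4))
    car=(abs(X-.54)<.12)&(abs(Y+.165)<.12)
    br=p.min(-1)>150
    fit(car&br&(Z>.1),'lid all'); fit(car&br&(Z>.115)&(Z<.13),'tin lid');fit(car&(Z>.09)&(Z<.112)&(p.min(-1)>165),'jar')
    fit(car&(Z>.02),'carrier')
    rk=(abs(X-.56)<.11)&(abs(Y-.18)<.095)&(p.max(-1)<110)&(p.max(-1)-p.min(-1)<25)
    fit(rk&(Z<.014)&(Z>.004),'base');fit(rk&(Z>.14),'cheek top')
    fit(rk&(Z>.02),'upper')
    m=rk&(Z>.02)
    for a,b in [(.02,.05),(.05,.08),(.08,.11),(.11,.14),(.14,.2)]:
        q=W[rk&(Z>a)&(Z<b)]
        if len(q): print(a,len(q),np.percentile(q,[2,50,98],axis=0).round(3).tolist())
    bw=(abs(X-.76)<.1)&(abs(Y)<.1)&(Z>.02);fit(bw,'bowl')
    bs=(abs(X-.26)<.12)&(abs(Y-.33)<.06)&(Z>.006)&(Z<.04);fit(bs,'brush')
E
```

```text
scene lid all 643 [ 496.1 -189.7] [128.   89.9] 27.2 z 0.1185
scene tin lid 425 [ 492.5 -202.9] [40.4 63.8] 72.8 z 0.1196
scene jar 196 [ 478.4 -162.8] [122.8  35.6] 19.8 z 0.1049
scene carrier 2893 [ 431.7 -173.2] [259.3  78.4] 34.5 z 0.0913
scene base 1354 [548.8 191.1] [ 96.7 134.3] 82.8 z 0.0064
scene cheek top 113 [513.7 183.8] [101.7 166.6] 87.1 z 0.1385
scene upper 1068 [495.6 218.3] [194.1  82.9] 27.0 z 0.069
0.02 46 [[0.55, 0.149, 0.022], [0.56, 0.156, 0.033], [0.565, 0.225, 0.044]]
0.05 637 [[0.528, 0.148, 0.058], [0.546, 0.187, 0.068], [0.576, 0.226, 0.078]]
0.08 216 [[0.538, 0.145, 0.081], [0.578, 0.181, 0.094], [0.583, 0.227, 0.105]]
0.11 57 [[0.54, 0.142, 0.11], [0.574, 0.146, 0.124], [0.593, 0.228, 0.138]]
0.14 121 [[0.551, 0.142, 0.141], [0.577, 0.146, 0.162], [0.6, 0.229, 0.172]]
scene bowl 1406 [747.4  -7.5] [109.6 116. ] 17.7 z 0.0339
scene brush 744 [230.7 330.2] [186.1  45.9] 17.0 z 0.0162
side lid all 752 [ 514.3 -182.1] [133.7  68.7] 54.1 z 0.1177
side tin lid 530 [ 530.5 -203.3] [142.8  45.9] 29.4 z 0.1185
side jar 194 [ 515.7 -158.9] [38.7 34.7] 34.4 z 0.1036
side carrier 3067 [ 558.5 -169.3] [248.   73.2] 43.9 z 0.0968
side base 224 [552.3 174.1] [ 93.7 124.1] 83.1 z 0.0045
side cheek top 280 [630.7 269. ] [305.2  66.6] 61.0 z 0.1489
side upper 1456 [633.6 260.4] [316.   62.9] 58.8 z 0.0946
0.02 131 [[0.529, 0.14, 0.021], [0.539, 0.146, 0.035], [0.557, 0.219, 0.049]]
0.05 399 [[0.527, 0.138, 0.052], [0.547, 0.193, 0.067], [0.574, 0.226, 0.079]]
0.08 327 [[0.532, 0.136, 0.081], [0.558, 0.204, 0.095], [0.582, 0.227, 0.109]]
0.11 320 [[0.54, 0.136, 0.111], [0.566, 0.144, 0.126], [0.59, 0.226, 0.139]]
0.14 285 [[0.549, 0.136, 0.14], [0.57, 0.142, 0.153], [0.596, 0.225, 0.168]]
side bowl 800 [769.6   3.1] [133.5  95.3] 44.0 z 0.0326
side brush 606 [239.7 314.1] [186.7  40.1] 19.4 z 0.0132
```

```bash
python3 -m jog '[{"rotation":[0,0,-15],"translation":[0,0,100],"grip":85},{"rotation":[0,0,-30],"translation":[40,-30,160],"grip":85},{"rotation":[0,0,-45],"translation":[120,-100,190],"grip":85},{"rotation":[0,0,-60],"translation":[220,-190,190],"grip":85},{"rotation":[0,0,-75],"translation":[300,-270,190],"grip":85},{"rotation":[0,0,-83],"translation":[380,-346,190],"grip":85},{"rotation":[0,0,-83],"translation":[380,-346,190],"grip":85},{"rotation":[0,0,-83],"translation":[380,-346,190],"grip":85},{"rotation":[0,0,-83],"translation":[380,-346,190],"grip":85},{"rotation":[0,0,-83],"translation":[380,-346,190],"grip":85},{"rotation":[0,0,-83],"translation":[380,-346,190],"grip":85},{"rotation":[0,0,-83],"translation":[380,-346,190],"grip":85},{"rotation":[0,0,-83],"translation":[380,-346,190],"grip":85},{"rotation":[0,0,-83],"translation":[380,-346,190],"grip":85}]' 40
cat > wr.py <<'E'
import sys
from h import *
k=sys.argv[1]
o=readout.get_obs();T=pose("wrist",o);p,d=imaging.camera("wrist");cv2.imwrite(f"pics/w{k}.png",p[:,:,::-1]);W=cloud("wrist",d,T);np.savez(f"w{k}.npz",p=p,W=W,T=T)
print(o["time"],o["ee_pos"],o["tcp_rot"],T.round(3).tolist(),(d>0).mean())
for t in sys.argv[2:]:
    for x in spotter.mark_of("wrist",t)[:3]:
        u,v=np.round(x["uv"]).astype(int);print(t,u,v,round(x["confidence"],2),W[min(max(v,0),479),min(max(u,0),639)].round(4))
E
python3 wr.py rack rack bay
```

```text
time: 2.9
ee_pos: [0.5155, 0.1862, 0.382]
tcp_rot: [-179.9, 0.0, 82.7]
wrist_force: [0.3, 0.4, 1.0]
opening: 0.0849
grasp_force: 0.0
2.9 [0.51546579 0.18624742 0.38202665] [-1.79949049e+02  2.33308487e-02  8.26983991e+01] [[0.992, -0.123, -0.035, 0.524], [-0.127, -0.953, -0.274, 0.257], [0.0, 0.277, -0.961, 0.564], [0.0, 0.0, 0.0, 1.0]] 0.9960188802083333
rack 348 181 0.97 [0.5491 0.2002 0.0687]
rack 234 204 0.81 [0.3803 0.1878 0.064 ]
rack 336 63 0.59 [0.5503 0.3532 0.0693]
bay 348 192 0.9 [0.5475 0.1845 0.0678]
bay 343 49 0.85 [0.5613 0.3687 0.0674]
bay 224 210 0.75 [0.3653 0.1815 0.0682]
```

View pics/wrack.png

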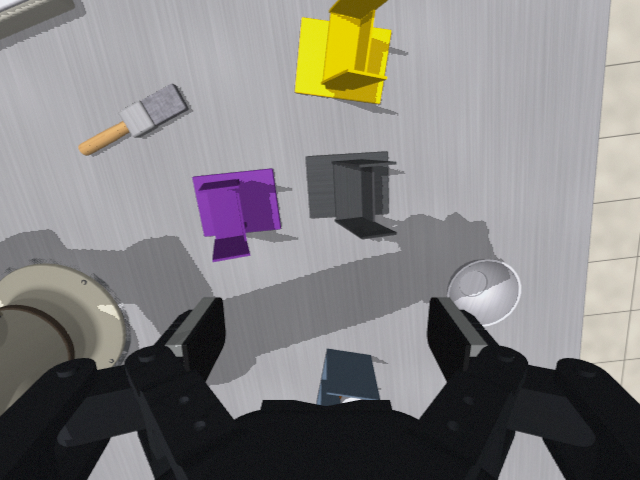

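Wrist view: dark rack at (350,185), opening to the front (left in image), back rest at right, yaw about -4°. I'll fit its pose.

```bash
cat > fit.py <<'E'
from h import *
from scipy.optimize import least_squares
a=0.28
# bay-frame planes: (normal axis, offset, bounds) sampled; one-sided cloud->nearest model surface distance
def bayR(yaw): 
    c,s=np.cos(yaw),np.sin(yaw); Rz=np.array([[c,-s,0],[s,c,0],[0,0,1]])
    return Rz@R.from_euler('y',a).as_matrix()
# boxes in bay frame: centre, half sizes (ledge top, cheeks guess 3mm thick, back rest)
B=[((.002,0,-.002),(.020,.043,.002)),((.0025,.0415,.052),(.0225,.0015,.052)),((.0025,-.0415,.052),(.0225,.0015,.052)),((.0235,0,.02),(.0015,.04,.02))]
def sd(P,c,h):
    q=abs(P-np.array(c))-np.array(h);return np.linalg.norm(np.maximum(q,0),axis=1)+np.minimum(q.max(1),0)
def run(P,x0,name):
    def f(x):
        Q=(P-[x[0],x[1],x[2]])@bayR(x[3])
        return np.min([abs(sd(Q,*b)) for b in B],axis=0)
    r=least_squares(f,x0,loss='soft_l1',f_scale=.002,x_scale=[.01,.01,.01,.1]);e=f(r.x)
    print(name,len(P),r.x[:3].round(4),np.degrees(r.x[3]).round(2),'res',np.median(e).round(4),np.percentile(e,90).round(4));return r.x
L=[]
for n in ["scene0","side0","wrack"]:
    z=np.load(n+".npz");W=z["W"];p=z["p"].astype(int);X,Y,Z=W[...,0],W[...,1],W[...,2]
    m=(abs(X-.56)<.07)&(abs(Y-.187)<.065)&(Z>.055)&(Z<.2)&(p.max(-1)-p.min(-1)<25)
    P=W[m];x=run(P,[.547,.186,.068,-.07],n);L.append(P)
    m=(abs(X-.56)<.11)&(abs(Y-.18)<.08)&(p.max(-1)<100)&(p.max(-1)-p.min(-1)<25)&(Z>.004)&(Z<.014)
    if m.sum()>20:
        r=cv2.minAreaRect((W[m][:,:2]*1000).astype(np.float32));print('base',m.sum(),np.round(r[0]),np.round(r[1]),r[2])
P=np.vstack([l[np.random.default_rng(0).choice(len(l),min(len(l),1200),False)] for l in L]);run(P,[.547,.186,.068,-.07],'all')
E
python3 fit.py
```

```text
scene0 1030 [0.5462 0.1875 0.0679] -3.95 res 0.0006 0.0017
base 1403 [552. 187.] [ 99. 131.] 85.83695983886719
side0 1339 [0.5464 0.1823 0.0652] -4.01 res 0.0008 0.0018
base 492 [550. 179.] [103. 128.] 84.0816650390625
wrack 3242 [0.5453 0.1867 0.0688] -3.96 res 0.0003 0.001
base 2629 [551. 186.] [100. 129.] 86.09418487548828
all 3430 [0.5457 0.1846 0.0685] -3.85 res 0.001 0.0027
```

```bash
python3 -m jog '[{"rotation":[0,0,0],"translation":[0,-50,0],"grip":85},{"rotation":[0,0,0],"translation":[0,-100,0],"grip":85},{"rotation":[0,0,0],"translation":[0,-150,0],"grip":85},{"rotation":[0,0,-4],"translation":[0,-200,0],"grip":85},{"rotation":[0,0,-8],"translation":[0,-250,0],"grip":85},{"rotation":[0,0,-10],"translation":[0,-300,0],"grip":85},{"rotation":[0,0,-10],"translation":[0,-350,0],"grip":85},{"rotation":[0,0,-10],"translation":[0,-400,0],"grip":85},{"rotation":[0,0,-10],"translation":[0,-430,0],"grip":85},{"rotation":[0,0,-10],"translation":[0,-430,0],"grip":85},{"rotation":[0,0,-10],"translation":[0,-430,0],"grip":85}]'; python3 wr.py car tin jar carrier
```

```text
time: 4.15
ee_pos: [0.5144, -0.2417, 0.3828]
tcp_rot: [-180.0, -0.0, 72.9]
wrist_force: [-0.1, 0.8, 0.6]
opening: 0.0851
grasp_force: 0.0
4.15 [ 0.51438824 -0.24173394  0.38280725] [-1.79999428e+02 -1.81901566e-02  7.28833976e+01] [[0.956, -0.284, -0.08, 0.535], [-0.295, -0.918, -0.264, -0.174], [0.001, 0.276, -0.961, 0.565], [0.0, 0.0, 0.0, 1.0]] 0.9960904947916667
tin 303 173 0.63 [ 0.497  -0.2007  0.1234]
jar 308 133 0.6 [ 0.5172 -0.1562  0.1069]
carrier 305 153 0.77 [ 0.5039 -0.1787  0.0739]
```

View pics/wcar.png

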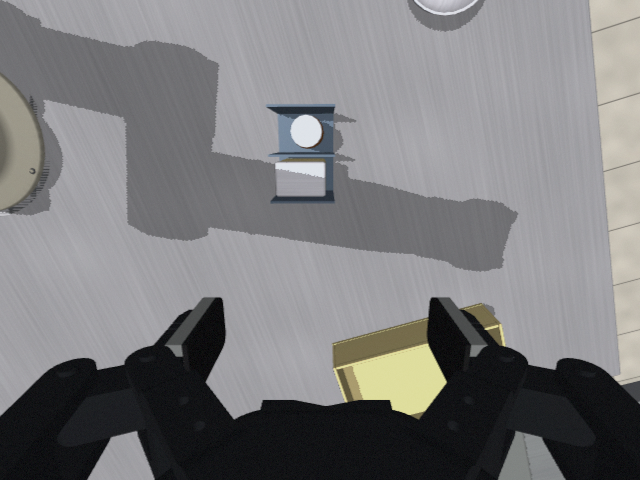

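Lid at (300,178), jar lid (306,131), both clear; carrier is nearly aligned with the picture. Fitting the lid.

```bash
python3 - <<'E'
from h import *
for n in ["scene0","side0","wcar"]:
    z=np.load(n+".npz");W=z["W"];p=z["p"].astype(int);X,Y,Z=W[...,0],W[...,1],W[...,2]
    m=(abs(X-.497)<.06)&(abs(Y+.2)<.05)&(abs(Z-.121)<.004)&(p.min(-1)>110)
    m=cv2.morphologyEx(m.astype(np.uint8),cv2.MORPH_OPEN,np.ones((5,5),np.uint8))>0
    k,l,s,c=cv2.connectedComponentsWithStats(m.astype(np.uint8));m=l==1+np.argmax(s[1:,4])
    r=cv2.minAreaRect((W[m][:,:2]*1000).astype(np.float32));print(n,m.sum(),np.round(r[0],1),np.round(r[1],1),round(r[2],1),np.median(Z[m]).round(4))
    m=(abs(X-.497)<.09)&(abs(Y+.18)<.09)&(Z>.09)&(Z<.125)&(p.max(-1)<110)
    m=cv2.morphologyEx(m.astype(np.uint8),cv2.MORPH_OPEN,np.ones((2,2),np.uint8))>0
    r=cv2.minAreaRect((W[m][:,:2]*1000).astype(np.float32));print('walls',m.sum(),np.round(r[0],1),np.round(r[1],1),round(r[2],1))
E
```

```text
scene0 336 [ 490.7 -205.1] [43.  65.5] 74.6 0.1199
walls 650 [ 454.  -205.2] [204.3 160.5] 72.7
side0 42 [ 503. -201.] [16.1 14.2] 58.9 0.119
walls 734 [ 539.3 -155.3] [216.2 101.2] 63.0
wcar 1651 [ 490.3 -206.3] [41.8 62.5] 72.8 0.1225
walls 486 [ 491.3 -189.4] [140.2 102.2] 73.0
```

```bash
python3 -m jog '[{"rotation":[0,0,0],"translation":[-23,37,-40],"grip":85},{"rotation":[0,0,0],"translation":[-23,37,-90],"grip":85},{"rotation":[0,0,0],"translation":[-23,37,-140],"grip":85},{"rotation":[0,0,0],"translation":[-23,37,-190],"grip":85},{"rotation":[0,0,0],"translation":[-23,37,-220],"grip":85},{"rotation":[0,0,0],"translation":[-23,37,-240],"grip":85},{"rotation":[0,0,0],"translation":[-23,37,-260],"grip":85},{"rotation":[0,0,0],"translation":[-23,37,-280],"grip":85},{"rotation":[0,0,0],"translation":[-23,37,-300],"grip":85},{"rotation":[0,0,0],"translation":[-23,37,-318],"grip":85},{"rotation":[0,0,0],"translation":[-23,37,-318],"grip":85},{"rotation":[0,0,0],"translation":[-23,37,-318],"grip":60},{"rotation":[0,0,0],"translation":[-23,37,-318],"grip":60},{"rotation":[0,0,0],"translation":[-23,37,-318],"grip":60},{"rotation":[0,0,0],"translation":[-23,37,-318],"grip":60},{"rotation":[0,0,0],"translation":[-23,37,-318],"grip":55},{"rotation":[0,0,0],"translation":[-23,37,-318],"grip":55}]' 50
```

```text
time: 6.05
ee_pos: [0.492, -0.2056, 0.0664]
tcp_rot: [179.9, -0.0, 72.9]
wrist_force: [-2.4, 2.2, 7.7]
opening: 0.0628
grasp_force: 56.6
```

```bash
python3 -m jog '[{"rotation":[0,0,0],"translation":[0,0,30],"grip":50},{"rotation":[0,0,0],"translation":[0,0,65],"grip":50},{"rotation":[0,0,0],"translation":[0,0,100],"grip":50},{"rotation":[0,0,0],"translation":[0,0,135],"grip":50},{"rotation":[0,0,5],"translation":[0,5,160],"grip":50},{"rotation":[0,0,13],"translation":[-2,25,160],"grip":50},{"rotation":[0,0,21],"translation":[-4,55,160],"grip":50},{"rotation":[0,0,29],"translation":[-8,85,160],"grip":50},{"rotation":[0,0,37],"translation":[-12,115,160],"grip":50},{"rotation":[0,0,45],"translation":[-16,145,155],"grip":50},{"rotation":[0,0,53],"translation":[-18,175,140],"grip":50},{"rotation":[0,0,61],"translation":[-20,195,120],"grip":50},{"rotation":[0,0,69],"translation":[-20,206,95],"grip":50},{"rotation":[0,0,77],"translation":[-20,206,70],"grip":50},{"rotation":[0,0,85],"translation":[-20,206,50],"grip":50},{"rotation":[0,0,93],"translation":[-20,206,30],"grip":50},{"rotation":[0,0,100],"translation":[-20,206,15],"grip":50},{"rotation":[0,0,103],"translation":[-20,206,5],"grip":50},{"rotation":[0,0,103],"translation":[-20,206,0],"grip":50},{"rotation":[0,0,103],"translation":[-20,206,0],"grip":50}]'
python3 -c "
from h import *
o=readout.get_obs();print(o['q'],o['ee_pos'],o['tcp_rot'])
p,d=imaging.camera('scene');W=cloud('scene',d);cv2.imwrite('pics/s1.png',cv2.resize(p[120:400,130:450,::-1],(640,560)))"
```

```text
time: 8.05
ee_pos: [0.471, 0.0003, 0.0643]
tcp_rot: [-180.0, -0.1, 175.8]
wrist_force: [0.3, -0.2, -4.4]
opening: 0.0624
grasp_force: 58.1
[ 4.14936130e-02 -6.37166273e+00 -1.53476773e+01  8.10746463e+01
 -1.29124272e-03  4.28570450e+00] [4.71043548e-01 3.33837082e-04 6.43194200e-02] [-1.79994926e+02 -5.04227737e-02  1.75755787e+02]
```

View pics/s1.png

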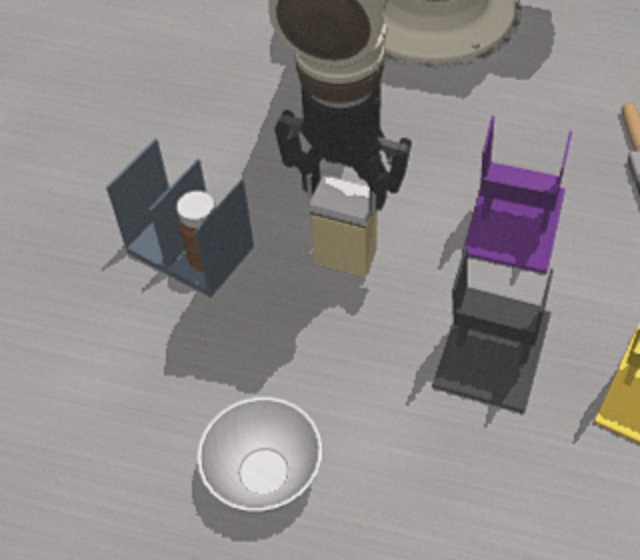

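The tin hangs upright at (345,230) in the crop, jar undisturbed at (195,230). Now set it down gently.

```bash
python3 -m jog '[{"rotation":[0,0,0],"translation":[0,0,-4],"grip":50},{"rotation":[0,0,0],"translation":[0,0,-7],"grip":50},{"rotation":[0,0,0],"translation":[0,0,-9],"grip":50},{"rotation":[0,0,0],"translation":[0,0,-10],"grip":50},{"rotation":[0,0,0],"translation":[0,0,-10],"grip":50}]'
```

```text
time: 8.6
ee_pos: [0.4714, 0.0003, 0.0547]
tcp_rot: [-180.0, 0.0, 175.9]
wrist_force: [1.0, -0.6, -4.5]
opening: 0.0625
grasp_force: 58.2
```

```bash
python3 -m jog '[{"rotation":[0,0,0],"translation":[0,0,-1],"grip":50},{"rotation":[0,0,0],"translation":[0,0,-2],"grip":50},{"rotation":[0,0,0],"translation":[0,0,-2],"grip":50}]'
```

```text
time: 8.9
ee_pos: [0.472, 0.0002, 0.0545]
tcp_rot: [180.0, 0.1, 175.9]
wrist_force: [-3.9, -1.4, 9.8]
opening: 0.0626
grasp_force: 59.7
```

```bash
python3 -m jog '[{"rotation":[0,0,0],"translation":[0,0,-2],"grip":85},{"rotation":[0,0,0],"translation":[0,0,-2],"grip":85},{"rotation":[0,0,0],"translation":[0,0,-2],"grip":85},{"rotation":[0,0,0],"translation":[0,0,-2],"grip":85},{"rotation":[0,0,0],"translation":[0,0,-2],"grip":85},{"rotation":[0,0,0],"translation":[0,0,-2],"grip":85},{"rotation":[0,0,0],"translation":[0,0,30],"grip":85},{"rotation":[0,0,0],"translation":[0,0,70],"grip":85},{"rotation":[0,0,0],"translation":[0,0,110],"grip":85},{"rotation":[0,0,-8],"translation":[0,-20,150],"grip":85},{"rotation":[0,0,-16],"translation":[0,-40,190],"grip":85},{"rotation":[0,0,-24],"translation":[0,-60,210],"grip":85},{"rotation":[0,0,-32],"translation":[0,-60,210],"grip":85},{"rotation":[0,0,-40],"translation":[0,-60,210],"grip":85},{"rotation":[0,0,-48],"translation":[0,-60,210],"grip":85},{"rotation":[0,0,-56],"translation":[0,-60,210],"grip":85},{"rotation":[0,0,-64],"translation":[0,-60,210],"grip":85},{"rotation":[0,0,-72],"translation":[0,-60,210],"grip":85},{"rotation":[0,0,-80],"translation":[0,-60,210],"grip":85},{"rotation":[0,0,-88],"translation":[0,-60,210],"grip":85}]'
python3 -m jog '[{"rotation":[0,0,-2],"translation":[0,0,0],"grip":85},{"rotation":[0,0,-2],"translation":[0,0,0],"grip":85}]'
python3 wr.py bench tin
python3 - <<'E'
from h import *
z=np.load("wbench.npz");W=z["W"];X,Y,Z=W[...,0],W[...,1],W[...,2]
m=(abs(X-.47)<.07)&(abs(Y)<.08)&(abs(Z-.110)<.004)
m=cv2.morphologyEx(m.astype(np.uint8),cv2.MORPH_OPEN,np.ones((3,3),np.uint8))
k,l,s,c=cv2.connectedComponentsWithStats(m);m=l==1+np.argmax(s[1:,4])
r=cv2.minAreaRect((W[m][:,:2]*1000).astype(np.float32));print(m.sum(),np.round(r[0],1),np.round(r[1],1),round(r[2],1),np.median(Z[m]).round(4))
A=np.c_[W[m][:,:2],np.ones(m.sum())];print('tilt',np.linalg.lstsq(A,Z[m],rcond=None)[0][:2])
E
```

```text
time: 10.9
ee_pos: [0.4714, -0.0597, 0.2627]
tcp_rot: [-180.0, 0.0, 87.5]
wrist_force: [-1.3, 0.6, 0.0]
opening: 0.0851
grasp_force: 0.0
time: 11.1
ee_pos: [0.4714, -0.0597, 0.2627]
tcp_rot: [-180.0, -0.0, 85.8]
wrist_force: [-0.1, -0.1, 1.3]
opening: 0.0851
grasp_force: 0.0
11.1 [ 0.47136673 -0.05965905  0.26266429] [-1.79997306e+02 -1.09553477e-03  8.58373284e+01] [[0.997, -0.07, -0.019, 0.476], [-0.073, -0.958, -0.276, 0.011], [0.001, 0.276, -0.961, 0.444], [0.0, 0.0, 0.0, 1.0]] 0.9960514322916667
tin 325 154 0.64 [0.4752 0.0008 0.1101]
3216 [4.754e+02 3.000e-01] [63.7 43.6] 86.2 0.1105
tilt [0.00332517 0.00105326]
```

View pics/wbench.png

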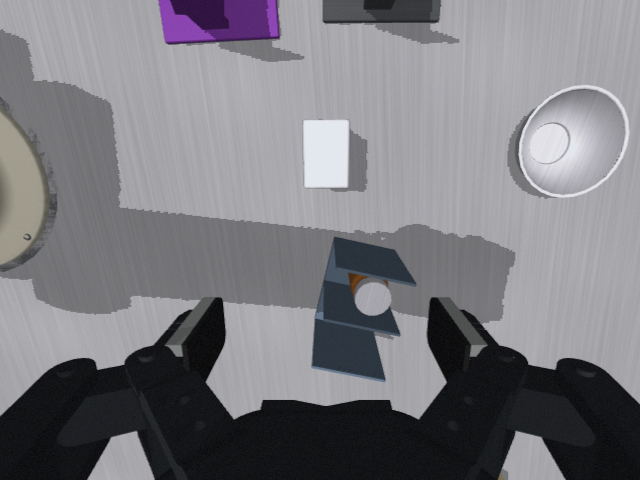

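Tin stands upright and clear at (326,153), lid centre (475, 0) mm. Regrasp across the broad faces.

```bash
python3 -m jog '[{"rotation":[0,0,0],"translation":[4,40,0],"grip":85},{"rotation":[0,0,0],"translation":[4,60,-20],"grip":85},{"rotation":[0,0,0],"translation":[4,60,-60],"grip":85},{"rotation":[0,0,0],"translation":[4,60,-90],"grip":85},{"rotation":[0,0,0],"translation":[4,60,-120],"grip":85},{"rotation":[0,0,0],"translation":[4,60,-150],"grip":85},{"rotation":[0,0,0],"translation":[4,60,-180],"grip":85},{"rotation":[0,0,0],"translation":[4,60,-200],"grip":85},{"rotation":[0,0,0],"translation":[4,60,-205],"grip":85},{"rotation":[0,0,0],"translation":[4,60,-205],"grip":85},{"rotation":[0,0,0],"translation":[4,60,-205],"grip":50},{"rotation":[0,0,0],"translation":[4,60,-205],"grip":40},{"rotation":[0,0,0],"translation":[4,60,-205],"grip":35},{"rotation":[0,0,0],"translation":[4,60,-205],"grip":30},{"rotation":[0,0,0],"translation":[4,60,-205],"grip":30},{"rotation":[0,0,0],"translation":[4,60,-205],"grip":30}]' 50; python3 -c "
from h import *
print(readout.get_obs()['ee_pos'],readout.get_obs()['tcp_rot'])"
```

```text
time: 12.8
ee_pos: [0.4759, 0.0003, 0.059]
tcp_rot: [179.9, -0.0, 85.9]
wrist_force: [-1.8, 0.1, 6.3]
opening: 0.0431
grasp_force: 51.6
[4.75926167e-01 3.42552262e-04 5.89556108e-02] [ 1.79899892e+02 -9.09462127e-03  8.58664894e+01]
```

```bash
python3 -m jog '[{"rotation":[0,0,0],"translation":[0,0,30],"grip":30},{"rotation":[0,0,0],"translation":[0,0,70],"grip":30},{"rotation":[0,0,0],"translation":[0,0,110],"grip":30},{"rotation":[0.3,4,0],"translation":[0,0,150],"grip":30},{"rotation":[0.55,8,0],"translation":[10,10,185],"grip":30},{"rotation":[0.8,12,0],"translation":[30,40,200],"grip":30},{"rotation":[1.1,16,0],"translation":[50,70,200],"grip":30},{"rotation":[1.1,16,0],"translation":[75,105,200],"grip":30},{"rotation":[1.1,16,0],"translation":[95,140,200],"grip":30},{"rotation":[1.1,16,0],"translation":[110,165,195],"grip":30},{"rotation":[1.1,16,0],"translation":[116,183,190],"grip":30},{"rotation":[1.1,16,0],"translation":[116,183,182],"grip":30},{"rotation":[1.1,16,0],"translation":[116,183,182],"grip":30}]'
python3 - <<'E'
from h import *
o=readout.get_obs();print(o['ee_pos'],o['tcp_rot'],o['q'])
b=np.array([.5454,.1866,.0687]);Rb=R.from_euler('z',-3.95,degrees=True)*R.from_euler('y',.28)
Rt=R.from_euler('xyz',o['tcp_rot'],degrees=True)
tin=o['ee_pos']+Rt.apply([0,0,.0585]);print('tin in bay mm',Rb.inv().apply(tin-b)*1000,'axis err',(Rb.inv()*Rt).as_matrix()[:,2])
for n in ["scene","side"]:
    p,d=imaging.camera(n);np.savez(n+"1.npz",p=p,W=cloud(n,d))
    cv2.imwrite(f'pics/{n}2.png',cv2.resize(p[150:350,300:500,::-1] if n=="scene" else p[60:260,210:410,::-1],(400,400)))
a=np.hstack([cv2.imread('pics/scene2.png'),cv2.imread('pics/side2.png')]);cv2.imwrite('pics/both2.png',a)
E
```

```text
time: 14.1
ee_pos: [0.5915, 0.1839, 0.2376]
tcp_rot: [-163.8, 0.1, 85.9]
wrist_force: [-0.5, 0.7, -3.9]
opening: 0.0424
grasp_force: 54.2
[0.5915345  0.18394193 0.23757393] [-1.63819128e+02  1.17541617e-01  8.59361534e+01] [ 14.65208292  38.66836592  57.24186405 123.97532092   5.02283279
 108.0530158 ]
tin in bay mm [ -2.40198195   0.44339887 116.56728455] axis err [-0.00241328 -0.0014165  -0.99999608]
```

View pics/both2.png

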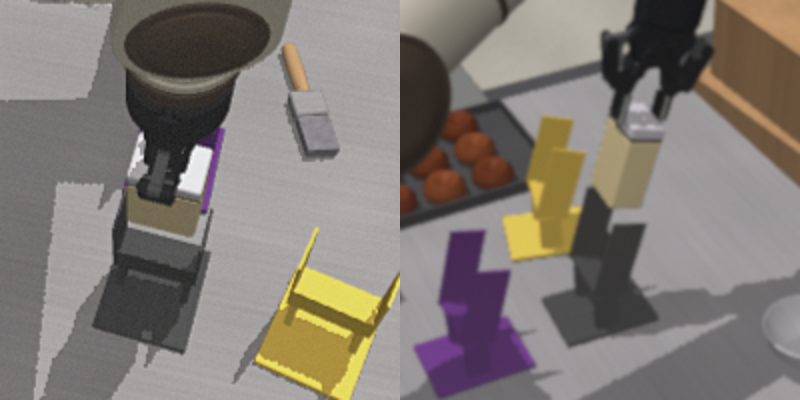

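Tin is tilted in line with the rack, above the cheeks (scene crop 165,205; side crop 628,160). Check its offset relative to the cheeks within the same clouds.

```bash
python3 - <<'E'
from h import *
b=np.array([.5454,.1866,.0687]);Rb=R.from_euler('z',-3.95,degrees=True)*R.from_euler('y',.28)
for n in ["scene1","side1"]:
    z=np.load(n+".npz");p=z["p"].astype(int);Q=Rb.inv().apply((z["W"]-b).reshape(-1,3)).reshape(480,640,3)*1000
    s=p[...,0]-p[...,2]
    with np.errstate(invalid='ignore'):
        m=(abs(Q[...,0])<60)&(abs(Q[...,1])<60)&(Q[...,2]>122)&(Q[...,2]<180)&(s>20)
        c=(abs(Q[...,0])<40)&(abs(Q[...,1])<60)&(Q[...,2]>55)&(Q[...,2]<100)&(s<20)
    print(n,m.sum(),np.percentile(Q[m],[1,3,10,50,90,97,99],axis=0).round(1).T.tolist())
    y=Q[c][:,1];print('cheeks',np.percentile(y[y>0],[5,50,95]).round(1) if (y>0).any() else '',np.percentile(y[y<0],[5,50,95]).round(1))
E
```

```text
scene1 405 [[6.6, 17.2, 19.2, 20.0, 20.7, 21.1, 21.5], [-27.9, -27.7, -22.3, 2.7, 28.1, 32.3, 33.3], [122.4, 124.7, 128.8, 153.1, 175.2, 178.4, 179.3]]
cheeks [41.3 43.1 44. ] [-41.8 -39.2 -38.9]
side1 604 [[-24.5, -24.0, -23.2, -20.0, 9.0, 14.7, 16.9], [-38.4, -37.7, -36.6, -32.4, 11.6, 21.6, 24.8], [123.0, 124.3, 128.3, 151.7, 174.6, 178.5, 179.4]]
cheeks [33.3 36.7 39.8] [-48.9 -46.  -42.9]
```

```bash
python3 -m jog '[{"rotation":[0,0,0],"translation":[-4,0,-14],"grip":30},{"rotation":[0,0,0],"translation":[-8.3,0.6,-29],"grip":30},{"rotation":[0,0,0],"translation":[-12.4,0.9,-43],"grip":30},{"rotation":[0,0,0],"translation":[-16.5,1.1,-57.5],"grip":30},{"rotation":[0,0,0],"translation":[-20.7,1.4,-72],"grip":30},{"rotation":[0,0,0],"translation":[-24.8,1.7,-86.5],"grip":30},{"rotation":[0,0,0],"translation":[-27.6,1.9,-96],"grip":30},{"rotation":[0,0,0],"translation":[-29.5,2,-103],"grip":30},{"rotation":[0,0,0],"translation":[-30.3,2.1,-105.7],"grip":30},{"rotation":[0,0,0],"translation":[-30.3,2.1,-105.7],"grip":30}]'
cat > st.py <<'E'
from h import *
o=readout.get_obs();b=np.array([.5454,.1866,.0687]);Rb=R.from_euler('z',-3.95,degrees=True)*R.from_euler('y',.28)
Rt=R.from_euler('xyz',o['tcp_rot'],degrees=True)
tin=o['ee_pos']+Rt.apply([0,0,.0585]);print('tin in bay mm',(Rb.inv().apply(tin-b)*1000).round(2),'F bay',Rb.inv().apply(o['wrist_force']).round(1),(Rb.inv()*Rt).as_matrix()[:,2].round(4))
E
python3 st.py
```

```text
time: 15.2
ee_pos: [0.5611, 0.1852, 0.1344]
tcp_rot: [-164.0, 0.1, 85.8]
wrist_force: [0.1, -0.3, -4.3]
opening: 0.0424
grasp_force: 54.2
tin in bay mm [-3.01 -0.31  8.94] F bay [ 1.4 -0.3 -4.1] [ 4.e-04  1.e-04 -1.e+00]
```

```bash
python3 -m jog '[{"rotation":[0,0,0],"translation":[-0.8,0,-2.9],"grip":30},{"rotation":[0,0,0],"translation":[-1.4,0.1,-4.8],"grip":30},{"rotation":[0,0,0],"translation":[-1.9,0.1,-6.7],"grip":30},{"rotation":[0,0,0],"translation":[-1.9,0.1,-6.7],"grip":30}]'; python3 st.py
```

```text
time: 15.6
ee_pos: [0.5591, 0.1855, 0.127]
tcp_rot: [-163.9, 0.1, 85.9]
wrist_force: [-0.2, 0.2, -4.0]
opening: 0.0424
grasp_force: 54.2
tin in bay mm [-2.95 -0.13  1.35] F bay [ 0.9  0.2 -3.9] [-2.e-04 -2.e-04 -1.e+00]
```

```bash
python3 -m jog '[{"rotation":[0,0,0],"translation":[-0.3,0,-1],"grip":30},{"rotation":[0,0,0],"translation":[-0.6,0,-2],"grip":30},{"rotation":[0,0,0],"translation":[-0.6,0,-2],"grip":30}]'; python3 st.py
```

```text
time: 15.9
ee_pos: [0.5587, 0.1856, 0.1257]
tcp_rot: [-164.0, 0.0, 85.9]
wrist_force: [0.7, 0.3, -1.9]
opening: 0.0423
grasp_force: 54.5
tin in bay mm [-2.91 -0.07 -0.07] F bay [ 1.2  0.3 -1.6] [ 7.e-04  2.e-04 -1.e+00]
```

```bash
python3 -m jog '[{"rotation":[0,0,0],"translation":[-0.3,0,-1],"grip":30},{"rotation":[0,0,0],"translation":[0.7,0,-1.3],"grip":30},{"rotation":[0,0,0],"translation":[1.7,-0.1,-1.6],"grip":30},{"rotation":[0,0,0],"translation":[2.6,-0.2,-1.9],"grip":30},{"rotation":[0,0,0],"translation":[2.6,-0.2,-1.9],"grip":30}]'; python3 st.py
```

```text
time: 16.4
ee_pos: [0.5605, 0.1856, 0.1252]
tcp_rot: [-164.0, 0.0, 85.9]
wrist_force: [-4.2, 1.3, 8.3]
opening: 0.0423
grasp_force: 55.5
tin in bay mm [-1.1   0.06 -0.03] F bay [-6.4  1.   6.8] [-0.e+00  9.e-04 -1.e+00]
```

```bash
python3 -m jog '[{"rotation":[0,0,0],"translation":[1,0,-0.3],"grip":30},{"rotation":[0,0,0],"translation":[1.5,-0.1,-0.4],"grip":30},{"rotation":[0,0,0],"translation":[1.5,-0.1,-0.4],"grip":30}]'; python3 st.py
```

```text
time: 16.7
ee_pos: [0.562, 0.1855, 0.1247]
tcp_rot: [-164.0, -0.0, 85.9]
wrist_force: [-3.5, 0.4, 8.4]
opening: 0.0428
grasp_force: 55.4
tin in bay mm [ 0.47  0.12 -0.07] F bay [-5.7  0.2  7.1] [-1.e-04  9.e-04 -1.e+00]
```

```bash
python3 -m jog '[{"rotation":[0,0,0],"translation":[1,-0.1,-0.3],"grip":30},{"rotation":[0,0,0],"translation":[1.5,-0.1,-0.4],"grip":30},{"rotation":[0,0,0],"translation":[1.5,-0.1,-0.4],"grip":30}]'; python3 st.py
```

```text
time: 17.0
ee_pos: [0.5622, 0.1855, 0.1247]
tcp_rot: [-163.8, 0.0, 85.9]
wrist_force: [-9.8, 1.3, 11.9]
opening: 0.0422
grasp_force: 55.6
tin in bay mm [0.52 0.14 0.01] F bay [-12.8   0.6   8.7] [-2.5e-03  9.0e-04 -1.0e+00]
```

The tin is seated on the ledge and against the rest; release and retreat along the bay axis.

```bash
python3 -m jog '[{"rotation":[0,0,0],"translation":[0,0,0],"grip":55},{"rotation":[0,0,0],"translation":[0,0,0],"grip":70},{"rotation":[0,0,0],"translation":[0,0,0],"grip":80},{"rotation":[0,0,0],"translation":[0,0,0],"grip":80},{"rotation":[0,0,0],"translation":[0,0,0],"grip":80},{"rotation":[0,0,0],"translation":[2.8,-0.2,9.6],"grip":80},{"rotation":[0,0,0],"translation":[8.3,-0.6,29],"grip":80},{"rotation":[0,0,0],"translation":[16.5,-1.1,57.5],"grip":80},{"rotation":[0,0,0],"translation":[27.6,-1.9,96],"grip":80},{"rotation":[0,0,0],"translation":[36,-2.5,125],"grip":80},{"rotation":[0,0,0],"translation":[36,-40,135],"grip":80},{"rotation":[0,0,0],"translation":[20,-80,135],"grip":80},{"rotation":[0,0,0],"translation":[0,-130,135],"grip":80},{"rotation":[0,0,0],"translation":[-20,-160,135],"grip":80},{"rotation":[0,0,0],"translation":[-20,-160,135],"grip":80},{"rotation":[0,0,0],"translation":[-20,-160,135],"grip":80}]'
python3 - <<'E'
from h import *
b=np.array([.5454,.1866,.0687]);Rb=R.from_euler('z',-3.95,degrees=True)*R.from_euler('y',.28);im=[]
for n in ["scene","side"]:
    p,d=imaging.camera(n);W=cloud(n,d);Q=Rb.inv().apply((W-b).reshape(-1,3)).reshape(480,640,3)*1000
    with np.errstate(invalid='ignore'): m=(abs(Q[...,0])<40)&(abs(Q[...,1])<50)&(abs(Q[...,2]-110)<5)&(p.min(-1)>110)
    q=Q[m];print(n,m.sum(),np.percentile(q,[2,50,98],axis=0).round(1).T.tolist(),np.linalg.lstsq(np.c_[q[:,:2],np.ones(len(q))],q[:,2],rcond=None)[0].round(3))
    im.append(cv2.resize(p[150:350,300:500,::-1] if n=="scene" else p[60:260,210:410,::-1],(400,400)))
cv2.imwrite('pics/both3.png',np.hstack(im))
E
```

```text
time: 18.6
ee_pos: [0.5439, 0.0245, 0.2581]
tcp_rot: [-164.0, 0.0, 85.8]
wrist_force: [-0.0, 0.4, -0.3]
opening: 0.0799
grasp_force: 0.0
scene 714 [[-19.6, 1.5, 21.3], [-29.2, 1.2, 31.5], [105.4, 107.9, 111.1]] [1.00000e-03 1.00000e-03 1.07995e+02]
side 184 [[-18.5, 2.1, 21.8], [-35.5, -6.8, 26.7], [105.0, 106.2, 108.7]] [-8.00000e-03 -5.00000e-03  1.06357e+02]
```

View pics/both3.png

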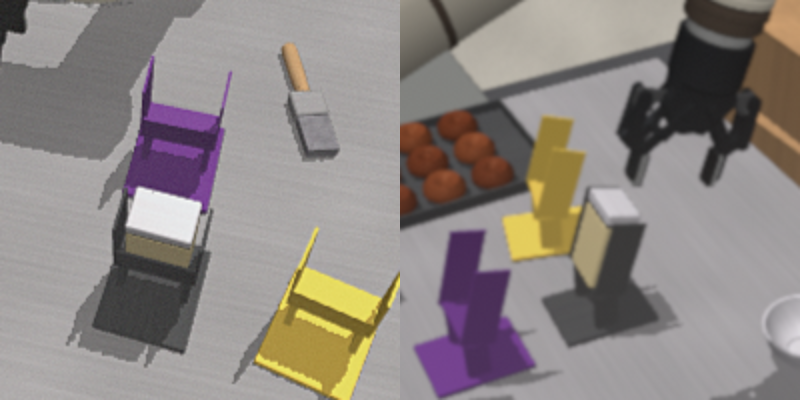

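The tin sits in the dark rack, flat (lid parallel to the ledge to within 0.01 rad), centred at about x 1, y 1 mm, and the gripper is clear. Handing in.

```bash
python3 -c "
from h import *
print(bot.job_done())"
```

```text
the job is handed in; nothing more can be done
None
```

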